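# Dispense the small grinding balls

## Task

The clear hopper holds three small grinding balls and one big one. Turn the dial on its mouth, while the hopper stands in its rest position, until the window that lets only the small balls through sits squarely over the outlet; then tip the hopper right over by its bar so that all three small balls land in the catch tray and the big one stays inside. Finally bring the hopper back to its rest position and let go, leaving the bottle, beaker and steel jar alone.

Things in the scene. Friction and masses are not known exactly. Their poses are not given: they have to be found in the camera images.
- tray_in (a point): centre of the catch tray's floor, 182 (x) x 172 (y) mm inside, walls 35 mm high. Tray, base plate and two posts are one grey stand fixed to the bench. z is up; x points from the tray towards the hopper (the hinge is 115 mm along x, 160 mm up); y is parallel to the hinge. The base plate covers x -95 to +205, y -90 to +90 mm.
- pivot (a point): middle of the hopper, on its level hinge axis (y), 170 mm above the bench; the frame tips with the hopper. z is the hopper's long axis, out through the mouth; at rest it leans 35 degrees from vertical, over the tray. Clear box, inside x -63 to +40, y -46 to +46, z -55 to +52 mm; side x = -63 becomes the floor when tipped. Posts 12 mm thick, 34 wide at y = +-72 reach 16 mm above the hinge.
- hopper (a joint): tipping angle, rad: 0 at rest against its stop (mouth up, leaning over the tray), growing as the mouth tips down to the tray (a turn about pivot's -y); stop at 1.4, mouth 25 degrees below level. The balls roll out near the end, within about 1 s. Stiff hinge (0.35 N m): it stays where it is left; 2 to 6 N at the bar moves it.
- tip_bar (a point): middle of the hopper's round steel handle bar, 12 mm thick, parallel to the hinge and 130 mm from it (axes as pivot, at x 128, z -23 mm there). Side arms at y = +-40 run to the hopper: 68 mm free between them, 75 mm free between bar and hopper. At rest it is behind the hopper, 225 mm above the bench; when tipped it swings up and over to about 296 mm.
- dial_grip (a point): point on the dial's axis inside its grip, good to grip at, 21 mm out from the face. The frame turns with the dial; z is its axis, outwards, parallel to the hopper's long axis. Grey disc, 184 mm diameter, 6 thick, with three windows. The grip is a black bar along y, 60 mm long, 14 thick (x), its top 13 mm beyond this point, the dial's face 21 mm below.
- dial (a joint): turn of the dial, rad, counter-clockwise positive seen from outside facing it. At 0 window_a is squarely over the outlet, at 1.57 window_b; stops at +-2.3. Friction (0.08 N m) holds it where it is left.
- ball_a: small white ceramic grinding ball, 22 mm diameter, in the hopper at the start; origin at its centre
- ball_b: another small ball, 22 mm, same as ball_a
- ball_c: another small ball, 22 mm, same as ball_a
- big_ball: big white ceramic grinding ball, 36 mm diameter, in the hopper; origin at its centre
- bottle: amber bottle with black cap, 70 mm diameter, 150 mm high; bystander, leave alone; origin under its base, z up
- beaker: open glass beaker, 80 mm diameter, 100 mm high; bystander, leave alone; origin under its base, z up
- mill_jar: closed steel jar, 100 mm diameter, 92 mm high; bystander, leave alone; origin under its base, z up
- outlet (a point): centre of the outlet in the plate that closes the hopper's mouth, 48 mm (x) by 92 mm (y), next to the side that becomes the floor; axes as pivot, where it lies at x -39, z 54 mm. The dial turns 3 mm in front of it.
- window_a (a point): centre of the dial's window towards the dial's -x: 90 mm wide, 31 mm high, outer edge 66 mm from the dial's axis. Axes as dial_grip.
- window_b (a point): centre of the dial's window towards +y: 90 mm wide, 14 mm high, outer edge 66 mm from the dial's axis. Axes as dial_grip.
- window_c (a point): centre of the dial's window towards +x: 90 mm wide, 47 mm high, outer edge 66 mm from the dial's axis. Axes as dial_grip. Towards -y the dial is blank.

How it is judged:
On the way, in this order (a step that is already met when the one before it is completed fails the run):
1. with the hopper near its rest position (under 0.25 rad), the dial is set with the 31 mm window over the outlet, within 0.2 rad (value of joint dial between -0.2 and 0.2 rad and value of joint hopper below 0.25 rad), for 0.2 s.
2. with the dial still so set, the hopper is tipped and all three small balls come to lie in the tray (value of joint dial between -0.25 and 0.25 rad and value of joint hopper above 0.9 rad and x of ball_a in the frame of tray_in between -0.093 and 0.093 m and y of ball_a in the frame of tray_in between -0.088 and 0.088 m and z of each of ball_a, ball_b, ball_c in the frame of tray_in below 0.035 m and x of ball_b in the frame of tray_in between -0.093 and 0.093 m and y of ball_b in the frame of tray_in between -0.088 and 0.088 m and x of ball_c in the frame of tray_in between -0.093 and 0.093 m and y of ball_c in the frame of tray_in between -0.088 and 0.088 m), for 0.1 s.
At the end, for the whole second after the job is handed in: All three small balls lie at rest (under 0.1 m/s) in the catch tray, the big ball is still inside the hopper, and the hopper is back within 0.2 rad of its rest position (x of ball_a in the frame of tray_in between -0.093 and 0.093 m and y of ball_a in the frame of tray_in between -0.088 and 0.088 m and z of each of ball_a, ball_b, ball_c in the frame of tray_in below 0.035 m and x of ball_b in the frame of tray_in between -0.093 and 0.093 m and y of ball_b in the frame of tray_in between -0.088 and 0.088 m and x of ball_c in the frame of tray_in between -0.093 and 0.093 m and y of ball_c in the frame of tray_in between -0.088 and 0.088 m and z of big_ball in the frame of pivot between -0.06 and 0.06 m and x of big_ball in the frame of pivot between -0.068 and 0.045 m and y of big_ball in the frame of pivot between -0.05 and 0.05 m and value of joint hopper below 0.2 rad and linear speed of each of ball_a, ball_b, ball_c below 0.1 m/s); the robot touches nothing.
It fails at once if the big ball leaves the hopper (not (z of big_ball in the frame of pivot between -0.06 and 0.075 m and x of big_ball in the frame of pivot between -0.068 and 0.045 m and y of big_ball in the frame of pivot between -0.05 and 0.05 m)).
It fails at once if a ball falls outside the tray, on the bench or floor ((height (world z) of ball_a below 0.03 m and not (x of ball_a in the frame of tray_in between -0.093 and 0.093 m and y of ball_a in the frame of tray_in between -0.088 and 0.088 m and z of ball_a in the frame of tray_in below 0.035 m)) or (height (world z) of ball_b below 0.03 m and not (x of ball_b in the frame of tray_in between -0.093 and 0.093 m and y of ball_b in the frame of tray_in between -0.088 and 0.088 m and z of ball_b in the frame of tray_in below 0.035 m)) or (height (world z) of ball_c below 0.03 m and not (x of ball_c in the frame of tray_in between -0.093 and 0.093 m and y of ball_c in the frame of tray_in between -0.088 and 0.088 m and z of ball_c in the frame of tray_in below 0.035 m))).
It fails at once if the bottle, beaker or steel jar is moved more than 30 mm or tipped (distance of any of bottle, beaker, mill_jar from where it was at the start of the episode above 0.03 m or angle between any of bottle, beaker, mill_jar's own z axis and vertical above 0.4 rad).
It also fails if it takes over 61 s, if anything falls off the work surface, if the arm or the gripper's body presses on something with over 40 N, if the wrist force passes 120 N, or if a joint passes its speed limit or range.

## Robot

A 6-joint arm with a two-finger parallel gripper is mounted at the origin on the work surface. World frame = base frame: x ahead of the robot, y to its left, z up, the work surface at z = 0. Lengths are in m, angles in rad, forces in N, time in s.
With the tool pointing down it reaches from about 0.4 to 0.825 m from the base axis. Payload 7 kg.
Tool frame: the origin (TCP) lies midway between the tips of the shut fingers; the grasp point (between the pads) lies 19 mm behind it; z points along the fingers, y is the direction in which the jaws open and shut (so a half turn about z gives the same grasp; the last joint's range is limited). The gripper opens to 88 mm and grips with 3 to 60 N. Pads are 19 mm wide; open, the fingers measure 130 mm over their backs; the gripper's body (78 mm by 193 mm) begins 47 mm behind the grasp point.
Start: joints at [1.443, 0.359, 0.012, 0, -1.224, -0.288], TCP at [0.273, 0.617, 0.196] pointing down, gripper open.
Joint ranges: [-3.07, 3.07], [-1.43, 2.12], [-1.02, 1.25], [-3.03, 1.67], [-3.05, -0], [-3.03, 3.03]. Speed limits (rad/s): [2.39, 2.39, 3.01, 3.14, 3.14, 3.14].

## Interface

Orientations are given as [roll, pitch, yaw] about the fixed x, y, z axes, in that order (R = Rz(yaw) Ry(pitch) Rx(roll)).
In Python, from station import get_state, grab_frame, camera_info, job_done gives the robot as it stands. The module is installed in compiled form; this text tells all that it offers.
- The arm moves only by the shell command python3 -m inch 'ROWS' [FORCE]. ROWS is JSON, a list that holds one entry, the list of rows, each a list of 7 numbers: the shift along the tool's x, y, z normalised to -1 to 1, where 1 is 50 cm, then the turn, a rotation vector about the tool's x, y, z normalised to -1 to 1, where 1 is 180 degrees, then the closure, from 0 (fully open) to 1 (shut). A call has 1 to 20 rows; each row shifts and turns the commanded pose from where the row before left it, along the tool's axes as they then stand; what a row does not reach is not made up. A row lasts 1/10 s, in which the tool goes at most 50 mm and 8.59 degrees, less where a joint would pass 70% of its speed; a pose out of reach is approached as far as the arm can. A call with a number of a shift or a turn outside -1 to 1 is refused whole. A call with a gripper value outside its range is refused whole. The fingers move at their own pace and stop on an object; FORCE is the grip in N (left out, the last holds). Time passes only in rows, so rows that do not move let the fingers close. It gives the time, the measured TCP pose, the force and the opening at its end, in the units of the state.
- get_state(): the state, without advancing time (a new reading comes with each control period).
- grab_frame(name): name is "side" or "top" or "wrist"; returns the picture (420x560x3 uint8, blue, green, red); there is no depth.
- camera_info(name): a dict with "vertical_fov" (degrees; the focal length in pixels is half the picture's height over the tangent of half this angle, whatever the lens; pixels are square), "cx", "cy" (the principal point, pixels), "R" (3x3) and "t" (3): a world point X has camera coordinates R X + t. Camera axes: x right, y down, z forward; pixel columns grow to the right and rows downward; lengths in m; the calibration is good to about 2 mm. A picture is of the moment at which its call begins: read the wrist's pose just before it. camera_info takes no time and is no camera call; for the wrist camera it gives the pose at the moment of the call.
- job_done(): hands the job in, once; it reports no verdict.
The state is a dict: "t": time; "q": joint angles; "qd": joint speeds; "joint_efforts": joint torques, N m; "eef_pos": TCP position; "ee_rot": TCP orientation; "force": force on the tool from outside, world axes, zero at the start; "moment": the same for the moment, N m; "width": finger opening in m.
Only numpy, scipy, OpenCV 4.12 (cv2) and the standard library are available. Lean on these libraries where they do the work, as an engineer would, in place of code of your own. Each camera call takes 0.05 s, during which the arm holds its last target.

## Working session

There is one attempt and no reset: what is moved stays moved. The work goes in short steps, Python scripts to look and compute and a shell command to move; the robot and the scene stay as the last step left them, time stands still between calls to the robot, and variables do not carry over. Pictures are saved under pics/ and viewed, and the job is handed in when it is done.

```bash
mkdir -p pics; ls; python3 - <<'E'
from station import *
import cv2
s=get_state();print(s)
for n in ["side","top","wrist"]:
    i=camera_info(n);print(n,i)
    cv2.imwrite(f"pics/{n}0.png",grab_frame(n))
E
```

```text
pics
{'t': 0.0, 'q': array([ 1.44312797e+00,  3.59405071e-01,  1.10837777e-02, -3.60780549e-04,
       -1.22411601e+00, -2.88088234e-01]), 'qd': array([-0.0010542 , -0.00129028,  0.00140402,  0.00152556, -0.00189235,
       -0.00095679]), 'joint_efforts': array([-1.30442904e-04, -5.82711482e+01,  2.93071997e+01,  6.99741215e+00,
        7.00251694e-03, -1.57603299e-04]), 'eef_pos': array([0.27243549, 0.6169937 , 0.19551991]), 'ee_rot': array([ 3.13992294e+00, -1.41100065e-04, -4.15879338e-01]), 'force': array([-0.00516268, -0.79169518,  0.19367923]), 'moment': array([-0.03893773, -0.02919775,  0.00974228]), 'width': 0.08749350908931725}
side {'vertical_fov': 51.60659106194316, 'cx': 282.61833130284003, 'cy': 211.10326925764093, 'R': array([[ 0.93789527,  0.34649448, -0.01714735],
       [ 0.24621677, -0.69965488, -0.6707163 ],
       [-0.24439673,  0.62483968, -0.74151575]]), 't': array([-0.56141915,  0.00242748,  1.34575221])}
top {'vertical_fov': 42.27702136520613, 'cx': 275.5310651659502, 'cy': 204.73326935443552, 'R': array([[ 0.01614406, -0.99984959,  0.00633825],
       [-0.98270087, -0.01703621, -0.18441465],
       [ 0.18449489, -0.0032514 , -0.9828281 ]]), 't': array([0.03999089, 0.5781198 , 1.37670011])}
wrist {'vertical_fov': 70.24604454585456, 'cx': 281.5002430647368, 'cy': 209.25751237988695, 'R': array([[-0.40374913, -0.91486681,  0.00231398],
       [-0.88130417,  0.38961361,  0.26740267],
       [-0.24553939,  0.10592427, -0.9635821 ]]), 't': array([ 0.67275744, -0.03265278,  0.39089195])}
```

View pics/side0.png

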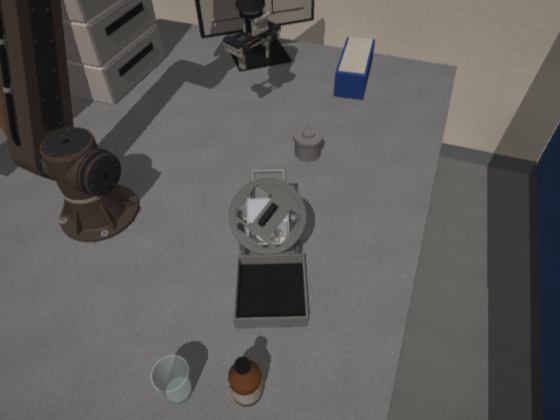

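View pics/top0.png

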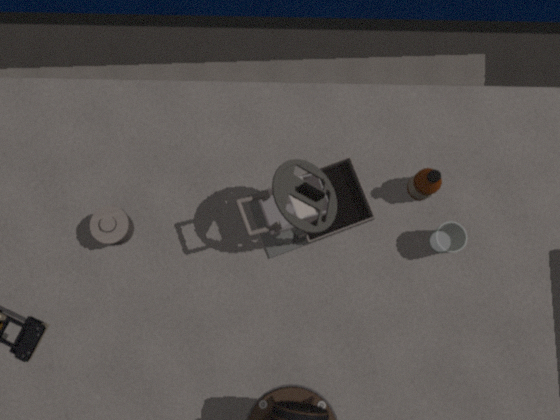

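View pics/wrist0.png

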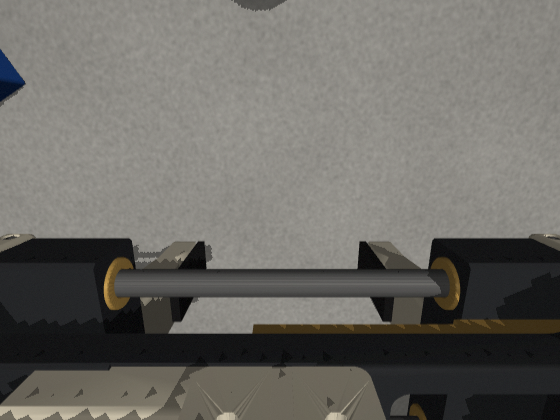

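Side view: tray floor around (271,289), dial around (268,215), bar at (268,172). Top view: dial at (305,197), tray at (345,200), bar at (243,217). Next I'll enlarge both.

```bash
python3 - <<'E'
import cv2
a=cv2.imread("pics/side0.png")[150:340,190:350];cv2.imwrite("pics/s0z.png",cv2.resize(cv2.convertScaleAbs(a,alpha=1.5),None,fx=3,fy=3,interpolation=cv2.INTER_CUBIC))
a=cv2.imread("pics/top0.png")[140:270,220:390];cv2.imwrite("pics/t0z.png",cv2.resize(cv2.convertScaleAbs(a,alpha=2),None,fx=4,fy=4,interpolation=cv2.INTER_CUBIC))
E
```

```text
(no output)
```

View pics/s0z.png

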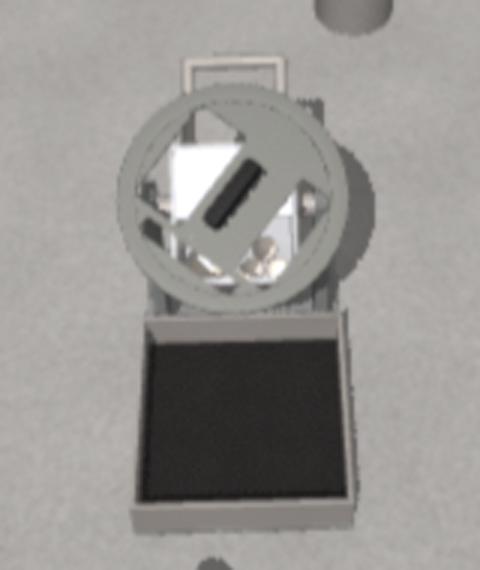

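View pics/t0z.png

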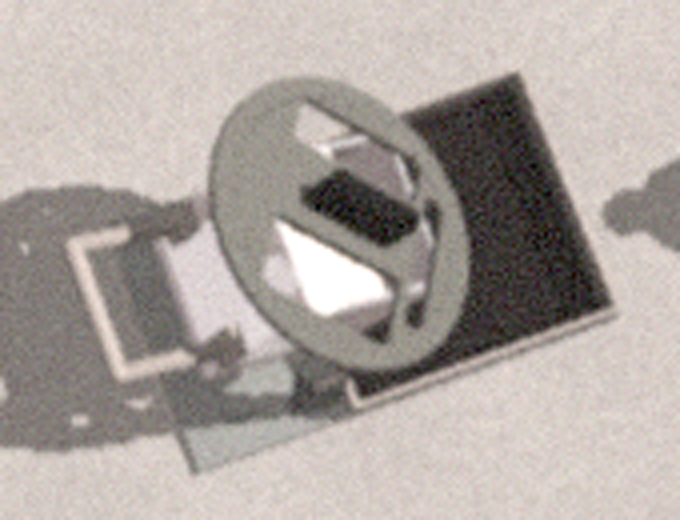

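```bash
cat > h.py <<'E'
import numpy as np
from station import *
def ray(n,p,info=None):
    i=info or camera_info(n);f=210/np.tan(np.radians(i["vertical_fov"]/2))
    d=np.array([(p[0]-i["cx"])/f,(p[1]-i["cy"])/f,1.]);R=np.array(i["R"]);c=-R.T@np.array(i["t"])
    d=R.T@d;return c,d/np.linalg.norm(d)
def plane(n,p,z,info=None):
    c,d=ray(n,p,info);return c+d*(z-c[2])/d[2]
def tri(*rs):
    A=sum(np.eye(3)-np.outer(d,d) for c,d in rs);b=sum((np.eye(3)-np.outer(d,d))@c for c,d in rs)
    X=np.linalg.solve(A,b);return X,[np.linalg.norm((np.eye(3)-np.outer(d,d))@(X-c)) for c,d in rs]
def proj(n,X,info=None):
    i=info or camera_info(n);f=210/np.tan(np.radians(i["vertical_fov"]/2));c=np.array(i["R"])@X+np.array(i["t"])
    return np.array([f*c[0]/c[2]+i["cx"],f*c[1]/c[2]+i["cy"]])
E
python3 - <<'E'
from h import *
import cv2
np.set_printoptions(precision=4,suppress=True)
S=lambda x,y:(x/3+190-.33,y/3+150-.33)
T=lambda x,y:(x/4+220-.37,y/4+140-.37)
for nm,p in dict(tl=(148,318),tr=(345,312),bl=(133,506),br=(353,499)).items(): print("rim side",nm,plane("side",S(*p),.045))
for nm,p in dict(tr=(518,72),br=(616,316),bl=(358,405)).items(): print("rim top",nm,plane("top",T(*p),.045))
print("base top",plane("top",T(193,474),.01))
print("floorfar side",plane("side",S(154,342),.01),plane("side",S(337,340),.01))
print("floorR side",plane("side",S(345,490),.01))
for nm,a,b in [("barL",(186,63),(75,242)),("barR",(284,63),(124,376)),("grip",(235,194),(360,208))]:
    print(nm,tri(ray("side",S(*a)),ray("top",T(*b))))
# grip ends
print(tri(ray("side",S(258,165)),ray("top",T(305,200))),tri(ray("side",S(212,223)),ray("top",T(405,225))))
# bystanders
for nm,a,b in [("jar",(308,130),(107,224)),("bottlecap",(242,365),(434,176)),("beaker rim",(171,375),(452,236))]:
    print(nm,tri(ray("side",a),ray("top",b)))
E
```

```text
rim side tl [ 0.4887 -0.039   0.045 ]
rim side tr [0.653  0.0263 0.045 ]
rim side bl [ 0.5536 -0.2132  0.045 ]
rim side br [ 0.7174 -0.1478  0.045 ]
rim top tr [ 0.7116 -0.1467  0.045 ]
rim top br [ 0.5462 -0.2099  0.045 ]
rim top bl [ 0.4842 -0.0399  0.045 ]
base top [0.4404 0.0676 0.01  ]
floorfar side [ 0.4915 -0.0396  0.01  ] [0.6486 0.0186 0.01  ]
floorR side [ 0.7035 -0.1238  0.01  ]
barL (array([0.5174, 0.1112, 0.2508]), [np.float64(0.03904528976354713), np.float64(0.0390452897635472)])
barR (array([0.5167, 0.1267, 0.2073]), [np.float64(0.04191478688759536), np.float64(0.04191478688759544)])
grip (array([ 0.5763, -0.0278,  0.2327]), [np.float64(0.00041602970089762374), np.float64(0.00041602970089791316)])
(array([0.5815, 0.0049, 0.234 ]), [np.float64(0.0019328388915051233), np.float64(0.0019328388915052822)]) (array([ 0.5679, -0.0547,  0.2247]), [np.float64(5.816328204160586e-05), np.float64(5.816328204183254e-05)])
jar (array([0.5133, 0.476 , 0.0974]), [np.float64(0.0012682678382228232), np.float64(0.0012682678382226445)])
bottlecap (array([ 0.6416, -0.3451,  0.1395]), [np.float64(0.00035019087006496117), np.float64(0.0003501908700648141)])
beaker rim (array([ 0.498 , -0.3989,  0.0919]), [np.float64(0.0011192240544764976), np.float64(0.001119224054476409)])
```

```bash
cat >> h.py <<'E'
th=np.radians(110.7)
O=np.array([.6005,-.0933,.010])
RT=np.array([[np.cos(th),-np.sin(th),0],[np.sin(th),np.cos(th),0],[0,0,1]])
piv=O+RT@np.array([.115,0,.160])
def Rp(a):  # pivot frame orientation at hopper angle a
    b=np.radians(35)+a
    return RT@np.array([[np.cos(b),0,-np.sin(b)],[0,1,0],[np.sin(b),0,np.cos(b)]])
def P(p,a=0): return piv+Rp(a)@np.array(p)
E
python3 - <<'E'
from h import *
np.set_printoptions(precision=4,suppress=True)
S=lambda x,y:(x/3+190-.33,y/3+150-.33)
T=lambda x,y:(x/4+220-.37,y/4+140-.37)
L=tri(ray("side",S(187,63)),ray("top",T(122,372)));R=tri(ray("side",S(284,63)),ray("top",T(78,243)))
print(L,R,(L[0]+R[0])/2,P([.128,0,-.023]))
g=tri(ray("side",S(235,194)),ray("top",T(360,208)))[0]
a=tri(ray("side",S(262,165)),ray("top",T(308,185)));b=tri(ray("side",S(208,223)),ray("top",T(412,230)))
print(a,b,(a[0]+b[0])/2)
print("grip in pivot",Rp(0).T@(g-piv))
d=Rp(0).T@(a[0]-b[0]);print(d,np.degrees(np.arctan2(d[1],d[0])))
print(Rp(0))
E
```

```text
(array([0.4788, 0.1071, 0.2246]), [np.float64(0.0005162078473293768), np.float64(0.0005162078473293444)]) (array([0.5558, 0.1356, 0.2224]), [np.float64(0.0014888853483625885), np.float64(0.0014888853483628526)]) [0.5173 0.1213 0.2235] [0.5181 0.1247 0.2246]
(array([0.5877, 0.0025, 0.2393]), [np.float64(0.00020192137913536067), np.float64(0.00020192137913543207)]) (array([ 0.5653, -0.0581,  0.227 ]), [np.float64(0.0007752840039575677), np.float64(0.0007752840039576701)]) [ 0.5765 -0.0278  0.2332]
grip in pivot [-0.001  -0.0005  0.0772]
[ 0.047  -0.0424 -0.018 ] -42.03802160014775
[[-0.2895 -0.9354  0.2027]
 [ 0.7663 -0.3535 -0.5365]
 [ 0.5736  0.      0.8192]]
```

```bash
cat >> h.py <<'E'
from scipy.spatial.transform import Rotation as Ro
np.set_printoptions(precision=4,suppress=True)
def cur():
    s=get_state();return np.array(s["eef_pos"]),Ro.from_euler("xyz",s["ee_rot"]).as_matrix(),s
def plan(Xt,Rt,p=None,R=None):
    """turn first (tool axes), then shift along the NEW tool axes"""
    if p is None: p,R,_=cur()
    rv=Ro.from_matrix(R.T@Rt).as_rotvec();n=int(np.ceil(np.degrees(np.linalg.norm(rv))/8.3))
    print("turn units",rv/np.pi,"rows>=",n,"each",rv/np.pi/max(n,1))
    d=Rt.T@(np.array(Xt)-p);m=int(np.ceil(np.linalg.norm(d)/.048))
    print("shift(new axes) units",d/.5,"rows>=",m,"each",d/.5/max(m,1), "old axes",R.T@(np.array(Xt)-p)/.5)
def dialR(d):  # tool orientation to hold dial at angle d (hopper at rest)
    r=Rp(0);z=-r[:,2];y=np.cos(d)*r[:,0]+np.sin(d)*r[:,1];return np.c_[np.cross(y,z),y,z]
def barR(phi):
    tx=RT[:,0];zz=np.array([0,0,1.]);z=-np.cos(phi)*tx-np.sin(phi)*zz;y=np.sin(phi)*tx-np.cos(phi)*zz
    return np.c_[np.cross(y,z),y,z]
E
python3 - <<'E'
from h import *
p,R,s=cur();p=p+[0,0,.2]
plan(P([0,0,.17]),dialR(np.radians(48)),p,R)
E
```

```text
turn units [ 0.0068 -0.2144  0.4694] rows>= 12 each [ 0.0006 -0.0179  0.0391]
shift(new axes) units [ 0.9281 -0.9856 -0.7336] rows>= 17 each [ 0.0546 -0.058  -0.0432] old axes [1.1495 1.0095 0.1744]
```

```bash
python3 -m inch '[[[0,0,-0.08,0,0,0,0],[0,0,-0.08,0,0,0,0],[0,0,-0.08,0,0,0,0],[0,0,-0.08,0,0,0,0],[0,0,-0.08,0,0,0,0]]]'; python3 -m inch '[[[0,0,0,0.0006,-0.0179,0.0391,0],[0,0,0,0.0006,-0.0179,0.0391,0],[0,0,0,0.0006,-0.0179,0.0391,0],[0,0,0,0.0006,-0.0179,0.0391,0],[0,0,0,0.0006,-0.0179,0.0391,0],[0,0,0,0.0006,-0.0179,0.0391,0],[0,0,0,0.0006,-0.0179,0.0391,0],[0,0,0,0.0006,-0.0179,0.0391,0],[0,0,0,0.0006,-0.0179,0.0391,0],[0,0,0,0.0006,-0.0179,0.0391,0],[0,0,0,0.0006,-0.0179,0.0391,0],[0,0,0,0.0006,-0.0179,0.0391,0],[0,0,0,0,0,0,0],[0,0,0,0,0,0,0]]]'; python3 - <<'E'
from h import *
print(cur()[2]["q"])
plan(P([0,0,.17]),dialR(np.radians(48)))
E
```

```text
t: 0.65
eef_pos: [0.2725, 0.6171, 0.398]
ee_rot: [3.141, 0.0, -0.416]
force: [-0.6, 1.0, 0.0]
width: 0.0875
t: 2.05
eef_pos: [0.2725, 0.617, 0.3968]
ee_rot: [2.705, 0.444, -2.039]
force: [0.4, 0.8, -0.4]
width: 0.0873
[ 1.1726  0.0633  0.0932 -0.444  -1.1667 -1.4548]
turn units [0.0001 0.0007 0.0013] rows>= 1 each [0.0001 0.0007 0.0013]
shift(new axes) units [ 0.9289 -0.9863 -0.7318] rows>= 17 each [ 0.0546 -0.058  -0.043 ] old axes [ 0.9314 -0.9823 -0.7339]
```

```bash
python3 -m inch '[[[0.0516,-0.0548,-0.0407,0,0,0,0],[0.0516,-0.0548,-0.0407,0,0,0,0],[0.0516,-0.0548,-0.0407,0,0,0,0],[0.0516,-0.0548,-0.0407,0,0,0,0],[0.0516,-0.0548,-0.0407,0,0,0,0],[0.0516,-0.0548,-0.0407,0,0,0,0],[0.0516,-0.0548,-0.0407,0,0,0,0],[0.0516,-0.0548,-0.0407,0,0,0,0],[0.0516,-0.0548,-0.0407,0,0,0,0],[0.0516,-0.0548,-0.0407,0,0,0,0],[0.0516,-0.0548,-0.0407,0,0,0,0],[0.0516,-0.0548,-0.0407,0,0,0,0],[0.0516,-0.0548,-0.0407,0,0,0,0],[0.0516,-0.0548,-0.0407,0,0,0,0],[0.0516,-0.0548,-0.0407,0,0,0,0],[0.0516,-0.0548,-0.0407,0,0,0,0],[0.0516,-0.0548,-0.0407,0,0,0,0],[0.0516,-0.0548,-0.0407,0,0,0,0],[0,0,0,0,0,0,0],[0,0,0,0,0,0,0]]]'; python3 - <<'E'
from h import *
import cv2
print(cur()[2]["q"])
plan(P([0,0,.17]),dialR(np.radians(48)))
i=camera_info("wrist");cv2.imwrite("pics/w1.png",grab_frame("wrist"))
import pickle;pickle.dump(i,open("w1.pkl","wb"))
print(proj("wrist",P([0,0,.099]),i))
E
```

```text
t: 4.05
eef_pos: [0.5954, -0.0774, 0.3057]
ee_rot: [2.7, 0.443, -2.043]
force: [0.0, -0.3, -0.0]
width: 0.0876
[-0.1894  0.4466  0.4387 -0.5403 -1.8711 -0.2633]
turn units [0.001  0.0009 0.0001] rows>= 1 each [0.001  0.0009 0.0001]
shift(new axes) units [-0.003   0.0048 -0.0049] rows>= 1 each [-0.003   0.0048 -0.0049] old axes [-0.003   0.0049 -0.0049]
[284.7273 212.5189]
```

View pics/w1.png

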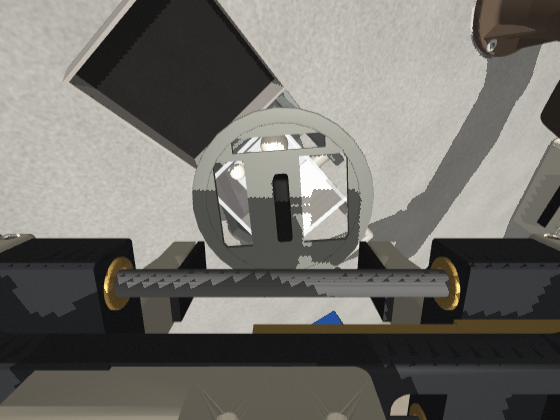

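```bash
python3 - <<'E'
from h import *
import cv2,pickle
i=pickle.load(open("w1.pkl","rb"));a=cv2.imread("pics/w1.png")
g=cv2.cvtColor(a,cv2.COLOR_BGR2GRAY)
m=((g<45)*255).astype(np.uint8);m[:165]=0;m[252:]=0;m[:,:262]=0;m[:,300:]=0
c=max(cv2.findContours(m,0,2)[0],key=cv2.contourArea);r=cv2.minAreaRect(c);print(r,cv2.boundingRect(c))
b=cv2.boxPoints(r);print(b)
z=Rp(0)[:,2]
def onp(p,h):
    c,d=ray("wrist",p,i);t=((piv+z*h-c)@z)/(d@z);return Rp(0).T@(c+d*t-piv)
for p in b: print(onp(p,.099))
for p in [(193,190),(373,190),(283,108)]: print("disc",onp(p,.065))
for p in [(233,139),(325,135),(234,152),(326,148)]: print("winb",onp(p,.065))
v=a[100:270,180:390];cv2.imwrite("pics/w1z.png",cv2.resize(v,None,fx=3.5,fy=3.5,interpolation=cv2.INTER_CUBIC))
E
```

```text
((282.30987548828125, 207.5161895751953), (67.52186584472656, 15.412369728088379), 85.13549041748047) (273, 174, 19, 68)
[[271.7685 174.5303]
 [287.1254 173.2234]
 [292.8512 240.502 ]
 [277.4944 241.809 ]]
[-0.0331  0.0145  0.099 ]
[-0.025   0.0252  0.099 ]
[ 0.0251 -0.0124  0.099 ]
[ 0.0165 -0.0237  0.099 ]
disc [-0.0708 -0.0585  0.065 ]
disc [0.0492 0.0746 0.065 ]
disc [-0.0685  0.0597  0.065 ]
winb [-0.0795  0.0057  0.065 ]
winb [-0.0238  0.0731  0.065 ]
winb [-0.0701 -0.0021  0.065 ]
winb [-0.0138  0.0661  0.065 ]
```

View pics/w1z.png

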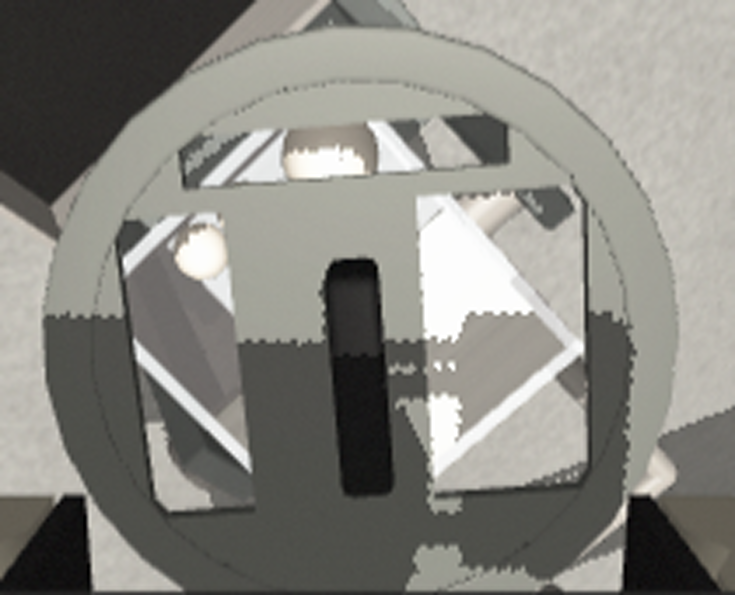

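```bash
cat >> h.py <<'E'
O=O-.003*RT[:,0];piv=piv-.003*RT[:,0]
E
python3 - <<'E'
from h import *
plan(P([-.001,0.001,.071]),dialR(np.radians(51.5)))
E
```

```text
turn units [ 0.0007  0.0009 -0.0189] rows>= 1 each [ 0.0007  0.0009 -0.0189]
shift(new axes) units [0.0055 0.0003 0.1902] rows>= 2 each [0.0027 0.0002 0.0951] old axes [ 0.006  -0.0004  0.1902]
```

```bash
python3 -m inch '[[[0,0,0,0.0007,0.0009,-0.0189,0],[0.0014,0,0.0476,0,0,0,0],[0.0014,0,0.0476,0,0,0,0],[0.0014,0,0.0476,0,0,0,0],[0.0014,0,0.0476,0,0,0,0],[0,0,0,0,0,0,0],[0,0,0,0,0,0,0]]]'; python3 - <<'E'
from h import *
import cv2
plan(P([-.001,0.001,.071]),dialR(np.radians(51.5)))
cv2.imwrite("pics/w2.png",grab_frame("wrist"))
E
```

```text
t: 4.8
eef_pos: [0.5745, -0.027, 0.2295]
ee_rot: [2.734, 0.465, -1.978]
force: [0.1, 0.2, 0.7]
width: 0.0879
turn units [-0.0006 -0.0004  0.0007] rows>= 1 each [-0.0006 -0.0004  0.0007]
shift(new axes) units [ 0.0028 -0.0019  0.0022] rows>= 1 each [ 0.0028 -0.0019  0.0022] old axes [ 0.0028 -0.0019  0.0022]
```

View pics/w2.png

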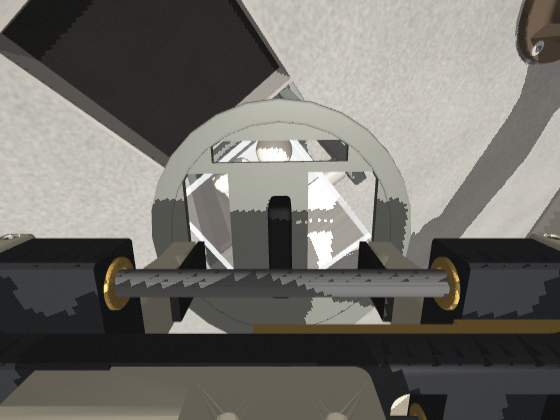

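Wrist view: the grip (column 280) runs straight up the picture and lies midway between the fingers (205 and 359). The thin window b is level, so I'll close.

```bash
python3 -m inch '[[[0,0,0,0,0,0,1],[0,0,0,0,0,0,1],[0,0,0,0,0,0,1],[0,0,0,0,0,0,1],[0,0,0,0,0,0,1],[0,0,0,0,0,0,1],[0,0,0,0,0,0,1],[0,0,0,0,0,0,1]]]' 20
```

```text
t: 5.65
eef_pos: [0.5745, -0.0277, 0.2283]
ee_rot: [2.732, 0.465, -1.981]
force: [-0.1, 0.8, -0.3]
width: 0.0295
```

```bash
python3 -m inch '[[[0,0,0,0,0,0,1],[0,0,0,0,0,0,1],[0,0,0,0,0,0,1],[0,0,0,0,0,0,1],[0,0,0,0,0,0,1]]]' 20
```

```text
t: 6.15
eef_pos: [0.5745, -0.0277, 0.2283]
ee_rot: [2.732, 0.465, -1.981]
force: [-0.1, -0.2, 1.0]
width: 0.0006
```

```bash
python3 - <<'E'
from h import *
import cv2
for n in ["wrist","side","top"]:
    f=grab_frame(n);cv2.imwrite(f"pics/{n}3.png",f)
    if n=="side": cv2.imwrite("pics/s3z.png",cv2.resize(cv2.convertScaleAbs(f[120:300,180:370],alpha=1.5),None,fx=3,fy=3))
    if n=="top": cv2.imwrite("pics/t3z.png",cv2.resize(cv2.convertScaleAbs(f[140:270,220:390],alpha=1.5),None,fx=4,fy=4))
E
```

```text
(no output)
```

View pics/wrist3.png

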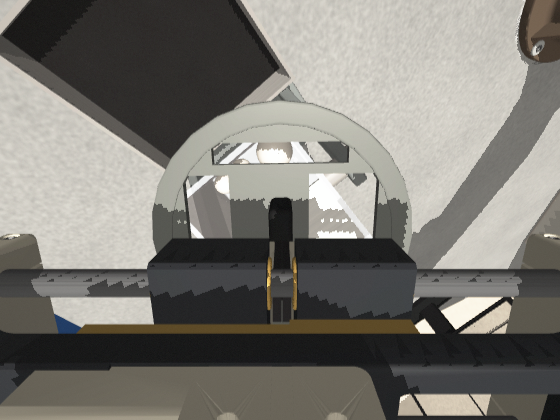

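View pics/s3z.png

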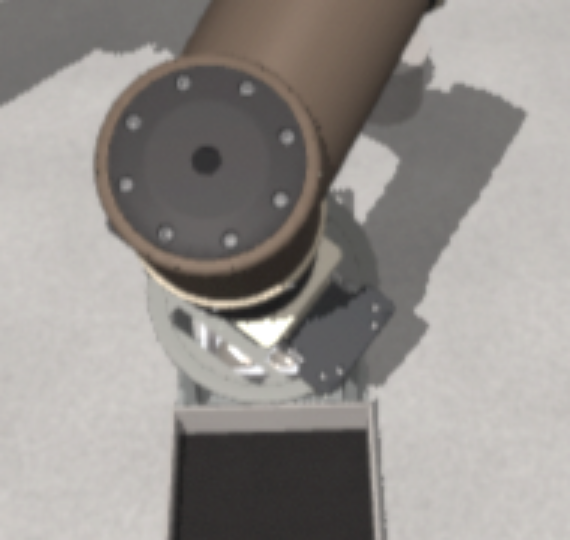

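View pics/t3z.png

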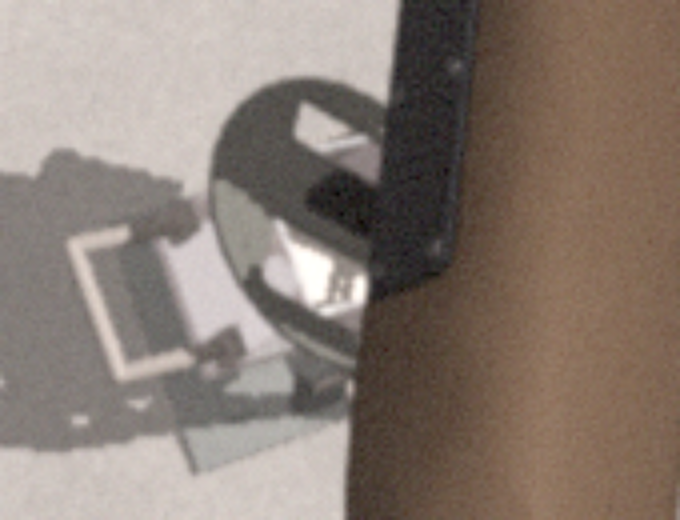

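```bash
python3 - <<'E'
from h import *
p,R,s=cur();i=camera_info("wrist")
Rw=np.array(i["R"]);c=-Rw.T@np.array(i["t"])
print("cam in tool",R.T@(c-p),"cam axis in tool",R.T@Rw[2])
for k in [0,-.019]: print(proj("wrist",p+R[:,2]*k,i))
print("tcp in pivot",Rp(0).T@(p-piv), "cam in pivot",Rp(0).T@(c-piv))
for h in (.065,.085,.099):
  for y in (-.03,0,.03): 
    a=np.radians(51.5);print(h,y,proj("wrist",P([-np.sin(a)*y,np.cos(a)*y,h]),i))
E
```

```text
cam in tool [ 0.0731 -0.0006 -0.189 ] cam axis in tool [-0.267  -0.0002  0.9637]
[282.3865 238.8785]
[282.4692 250.0961]
tcp in pivot [-0.0005  0.0011  0.0715] cam in pivot [-0.0578  0.0465  0.2606]
0.065 -0.03 [281.6215 275.8365]
0.065 0 [281.604  236.9522]
0.065 0.03 [281.5851 194.9581]
0.085 -0.03 [281.5694 290.4407]
0.085 0 [281.5479 248.2095]
0.085 0.03 [281.5244 202.2413]
0.099 -0.03 [281.5264 302.4891]
0.099 0 [281.5012 257.561 ]
0.099 0.03 [281.4737 208.3369]
```

```bash
python3 - <<'E'
import cv2,numpy as np
a=cv2.imread("pics/wrist3.png")[180:340,220:350];b=cv2.imread("pics/w2.png")[180:340,130:420]
cv2.imwrite("pics/w3z.png",cv2.resize(cv2.convertScaleAbs(a,alpha=1.5,beta=20),None,fx=3.6,fy=3.6));cv2.imwrite("pics/w2z.png",cv2.resize(cv2.convertScaleAbs(b,alpha=1.5,beta=20),None,fx=2.7,fy=2.7))
E
```

```text
(no output)
```

View pics/w3z.png

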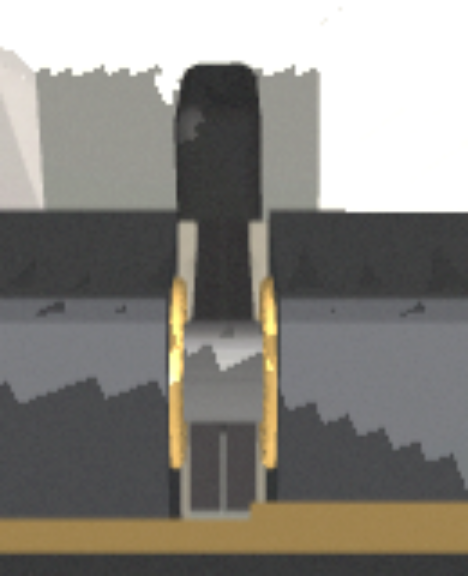

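View pics/w2z.png

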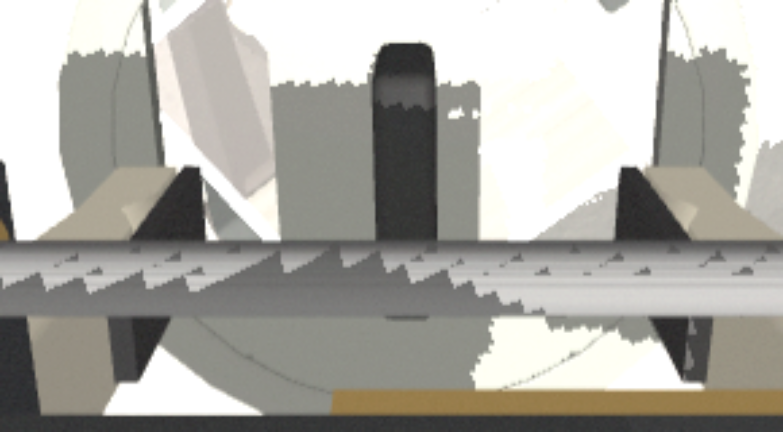

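The side and top views show the stand and dial unmoved. The wrist view shows the shut fingers crossing in front of the grip's top, with tips at about row 240, so they closed short of it. By parallax the real tips end about 27 mm short of where I assumed. I'll part the fingers to about 35 mm and advance in small steps, watching the force.

```bash
python3 -m inch '[[[0,0,0,0,0,0,0.6],[0,0,0,0,0,0,0.6],[0,0,0,0,0,0,0.6],[0,0,0,0,0,0,0.6],[0,0,0,0,0,0,0.6],[0,0,0,0,0,0,0.6]]]' 20;  python3 -m inch '[[[0,0,0.012,0,0,0,0.6],[0,0,0,0,0,0,0.6]]]';python3 - <<'E'
from h import *
p,R,s=cur();print("tcp in pivot",Rp(0).T@(p-piv),s["force"])
E
```

```text
t: 6.9
eef_pos: [0.5745, -0.0277, 0.2283]
ee_rot: [2.732, 0.465, -1.981]
force: [-0.0, 1.2, 0.6]
width: 0.0349
t: 7.1
eef_pos: [0.5729, -0.0239, 0.2226]
ee_rot: [2.731, 0.465, -1.981]
force: [-1.1, -0.5, -0.3]
width: 0.0352
tcp in pivot [-0.0004  0.0013  0.0645] [-1.08   -0.4682 -0.2613]
```

```bash
python3 -m inch '[[[0,0,0.01,0,0,0,0.6],[0,0,0,0,0,0,0.6]]]'; python3 -m inch '[[[0,0,0.01,0,0,0,0.6],[0,0,0,0,0,0,0.6]]]';python3 - <<'E'
from h import *
import cv2
p,R,s=cur();print("tcp in pivot",Rp(0).T@(p-piv),s["force"])
b=grab_frame("wrist")[150:340,130:420]
cv2.imwrite("pics/w4z.png",cv2.resize(cv2.convertScaleAbs(b,alpha=1.5,beta=20),None,fx=2.7,fy=2.7))
E
```

```text
t: 7.3
eef_pos: [0.572, -0.0213, 0.2187]
ee_rot: [2.731, 0.465, -1.981]
force: [0.2, 0.9, -0.1]
width: 0.0347
t: 7.5
eef_pos: [0.571, -0.0187, 0.2147]
ee_rot: [2.731, 0.465, -1.981]
force: [-0.1, -0.3, -0.1]
width: 0.0351
tcp in pivot [-0.0004  0.0012  0.0548] [-0.1416 -0.2775 -0.1376]
```

View pics/w4z.png

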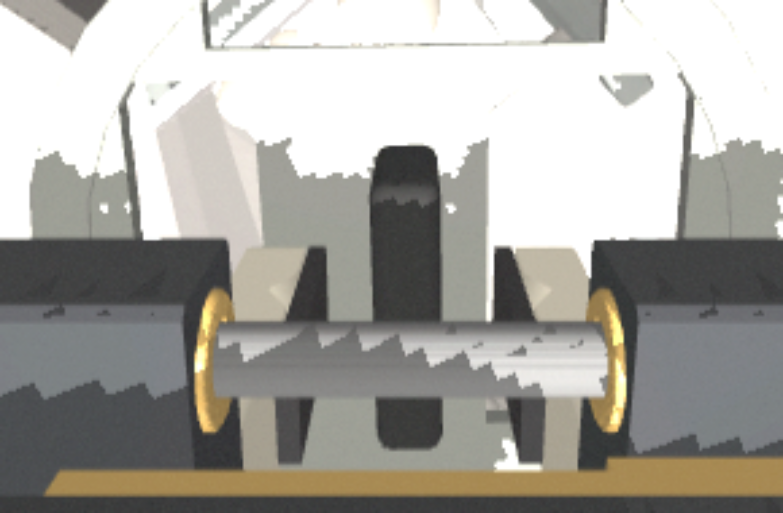

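No contact with the nominal TCP below the dial face, which confirms the tip offset of about 27 mm. Grip rows are 204 to 316, between the fingers. I'll advance 12 mm more and close.

```bash
python3 -m inch '[[[0,0,0.012,0,0,0,0.6],[0,0,0.012,0,0,0,0.6],[0,0,0,0,0,0,0.6]]]'; python3 -m inch '[[[0,0,0,0,0,0,1],[0,0,0,0,0,0,1],[0,0,0,0,0,0,1],[0,0,0,0,0,0,1],[0,0,0,0,0,0,1]]]' 25;python3 - <<'E'
from h import *
p,R,s=cur();print("tcp in pivot",Rp(0).T@(p-piv),s["force"],s["moment"])
E
```

```text
t: 7.85
eef_pos: [0.5683, -0.0121, 0.2045]
ee_rot: [2.731, 0.465, -1.981]
force: [0.5, -0.4, 0.2]
width: 0.0351
t: 8.35
eef_pos: [0.5693, -0.0128, 0.2054]
ee_rot: [2.733, 0.465, -1.981]
force: [2.4, -1.1, -0.2]
width: 0.0136
tcp in pivot [-0.0007  0.0007  0.0438] [ 2.4212 -1.1201 -0.1822] [-1.8381 -1.2026 -0.3329]
```

```bash
python3 -m inch '[[[0,0,0,0,0,0.0286,1],[0,0,0,0,0,0.0286,1],[0,0,0,0,0,0.0286,1],[0,0,0,0,0,0.0286,1],[0,0,0,0,0,0.0286,1],[0,0,0,0,0,0.0286,1],[0,0,0,0,0,0.0286,1],[0,0,0,0,0,0.0286,1],[0,0,0,0,0,0.0286,1],[0,0,0,0,0,0.0286,1],[0,0,0,0,0,0,1],[0,0,0,0,0,0,1],[0,0,0,0,0,0,1]]]' 25;python3 - <<'E'
from h import *
import cv2
p,R,s=cur();print("tcp in pivot",Rp(0).T@(p-piv),s["force"],s["moment"],s["q"])
plan(p,dialR(0))
b=grab_frame("wrist");cv2.imwrite("pics/w5.png",b)
E
```

```text
t: 9.65
eef_pos: [0.5674, -0.012, 0.2064]
ee_rot: [2.53, -0.0, -2.78]
force: [-4.5, 2.6, 6.0]
width: 0.0139
tcp in pivot [0.0011 0.0022 0.0437] [-4.5404  2.5679  6.0378] [0.4558 1.0906 0.6451] [-0.101   0.4185  0.1741 -0.5406 -1.6217 -1.0538]
turn units [ 0.0003 -0.0001  0.0001] rows>= 1 each [ 0.0003 -0.0001  0.0001]
shift(new axes) units [0. 0. 0.] rows>= 0 each [0. 0. 0.] old axes [0. 0. 0.]
```

View pics/w5.png

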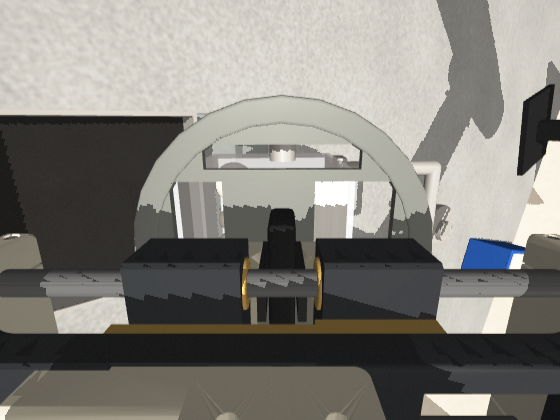

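Turned: window b's edges (row 168) are level, and the tray wall (column 190) and tip bar (column 430) are parallel to the grip. Now I'll release and back off along the dial axis.

```bash
python3 -m inch '[[[0,0,0,0,0,0,0.6],[0,0,0,0,0,0,0.6],[0,0,0,0,0,0,0.6],[0,0,-0.02,0,0,0,0.6],[0,0,-0.06,0,0,0,0.6],[0,0,-0.08,0,0,0,0.6],[0,0,-0.09,0,0,0,0.6],[0,0,-0.09,0,0,0,0.6],[0,0,-0.06,0,0,0,0.6],[0,0,0,0,0,0,0.6],[0,0,0,0,0,0,0.6]]]';python3 - <<'E'
from h import *
import cv2,pickle
p,R,s=cur();print("tcp in pivot",Rp(0).T@(p-piv))
i=camera_info("wrist");b=grab_frame("wrist");cv2.imwrite("pics/w6.png",b);pickle.dump(i,open("w6.pkl","wb"))
E
```

```text
t: 10.8
eef_pos: [0.6094, -0.1208, 0.3697]
ee_rot: [2.533, 0.002, -2.782]
force: [0.1, -0.4, -0.5]
width: 0.035
tcp in pivot [-0.0008  0.0014  0.2443]
```

View pics/w6.png

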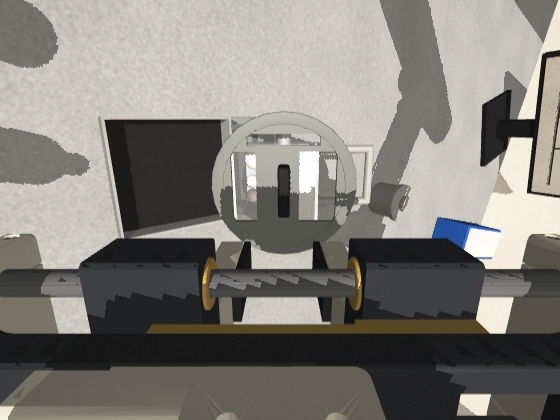

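Wrist view: the grip is vertical at (283,190) and the windows are level. The narrower window a (columns 234 to 258) is on the tray side, so the dial reads about 0. Next is the bar.

```bash
python3 - <<'E'
from h import *
import pickle,cv2
i=pickle.load(open("w6.pkl","rb"))
print("bar pred px",[proj("wrist",P([.128,y,-.023]),i) for y in (-.04,0,.04)])
# dial angle from windows in w6
z=Rp(0)[:,2]
def onp(p,h):
    c,d=ray("wrist",p,i);t=((piv+z*h-c)@z)/(d@z);return Rp(0).T@(c+d*t-piv)
bar=P([.128,0,-.023]);print(bar)
W=np.array([.47,.27,.42]);p,R,s=cur()
print("old-axes",R.T@(W-p)/.5)
Rb=barR(np.radians(50))
plan(W,Rb,W,R)
print("pre",bar-.058*Rb[:,2]);plan(bar-.058*Rb[:,2],Rb,W,Rb)
v=cv2.imread("pics/w6.png")[100:260,200:390];cv2.imwrite("pics/w6z.png",cv2.resize(v,None,fx=4,fy=3.7))
E
```

```text
bar pred px [array([364.6862, 200.8487]), array([366.6298, 175.5933]), array([368.6672, 149.1198])]
[0.5192 0.1219 0.2246]
old-axes [-0.0145  0.7372  0.3908]
turn units [ 0.4165  0.0002 -0.0005] rows>= 10 each [ 0.0416  0.     -0.0001]
shift(new axes) units [0. 0. 0.] rows>= 0 each [0. 0. 0.] old axes [0. 0. 0.]
pre [0.506  0.1568 0.269 ]
turn units [0. 0. 0.] rows>= 0 each [0. 0. 0.]
shift(new axes) units [0.0127 0.0123 0.3839] rows>= 5 each [0.0025 0.0025 0.0768] old axes [0.0127 0.0123 0.3839]
```

View pics/w6z.png

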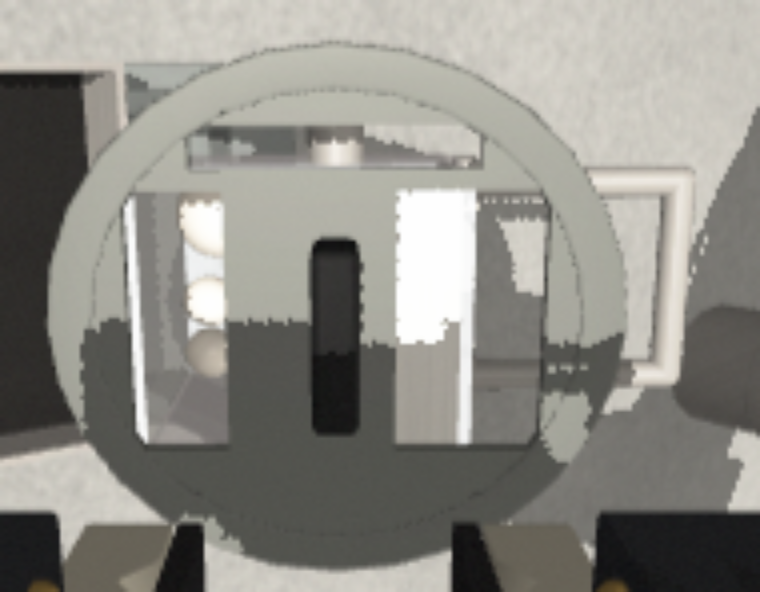

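```bash
python3 -m inch '[[[-0.001,0.0461,0.0244,0,0,0,0.6],[-0.001,0.0461,0.0244,0,0,0,0.6],[-0.001,0.0461,0.0244,0,0,0,0.6],[-0.001,0.0461,0.0244,0,0,0,0.6],[-0.001,0.0461,0.0244,0,0,0,0.6],[-0.001,0.0461,0.0244,0,0,0,0.6],[-0.001,0.0461,0.0244,0,0,0,0.6],[-0.001,0.0461,0.0244,0,0,0,0.6],[-0.001,0.0461,0.0244,0,0,0,0.6],[-0.001,0.0461,0.0244,0,0,0,0.6],[-0.001,0.0461,0.0244,0,0,0,0.6],[-0.001,0.0461,0.0244,0,0,0,0.6],[-0.001,0.0461,0.0244,0,0,0,0.6],[-0.001,0.0461,0.0244,0,0,0,0.6],[-0.001,0.0461,0.0244,0,0,0,0.6],[-0.001,0.0461,0.0244,0,0,0,0.6],[0,0,0,0,0,0,0.6]]]'; python3 -m inch '[[[0,0,0,0.0417,0,0,0.6],[0,0,0,0.0417,0,0,0.6],[0,0,0,0.0417,0,0,0.6],[0,0,0,0.0417,0,0,0.6],[0,0,0,0.0417,0,0,0.6],[0,0,0,0.0417,0,0,0.6],[0,0,0,0.0417,0,0,0.6],[0,0,0,0.0417,0,0,0.6],[0,0,0,0.0417,0,0,0.6],[0,0,0,0.0417,0,0,0.6],[0,0,0,0,0,0,0.6],[0,0,0,0,0,0,0.6]]]';python3 - <<'E'
from h import *
print(cur()[2]["q"])
Rb=barR(np.radians(50));bar=P([.128,0,-.023])
plan(bar-.058*Rb[:,2],Rb)
E
```

```text
t: 12.55
eef_pos: [0.4684, 0.2728, 0.4206]
ee_rot: [2.531, 0.001, -2.778]
force: [-0.8, -0.1, -0.2]
width: 0.0349
t: 13.75
eef_pos: [0.4702, 0.2709, 0.419]
ee_rot: [-2.439, -0.002, -2.78]
force: [0.4, 0.1, 0.2]
width: 0.0347
[ 1.2134  0.2498 -0.0386  0.454  -1.8233 -2.4302]
turn units [-0.0014 -0.0003  0.0005] rows>= 1 each [-0.0014 -0.0003  0.0005]
shift(new axes) units [0.0137 0.0098 0.3834] rows>= 4 each [0.0034 0.0024 0.0958] old axes [0.0133 0.0115 0.3833]
```

```bash
python3 -m inch '[[[0.003,0.002,0.0767,-0.0014,0,0,0.6],[0.003,0.002,0.0767,0,0,0,0.6],[0.003,0.002,0.0767,0,0,0,0.6],[0.003,0.002,0.0767,0,0,0,0.6],[0.002,0.002,0.0767,0,0,0,0.6],[0,0,0,0,0,0,0.6],[0,0,0,0,0,0,0.6]]]';python3 - <<'E'
from h import *
import cv2
print(cur()[2]["q"])
Rb=barR(np.radians(50));bar=P([.128,0,-.023])
plan(bar+.042*Rb[:,2],Rb)
i=camera_info("wrist");cv2.imwrite("pics/w7.png",grab_frame("wrist"))
print([proj("wrist",P([.128,y,-.023]),i) for y in (-.04,0,.04)])
E
```

```text
t: 14.45
eef_pos: [0.5066, 0.1555, 0.2713]
ee_rot: [-2.447, 0.003, -2.783]
force: [0.3, 1.3, 1.1]
width: 0.0353
[ 1.0617  0.2067 -0.4375  0.5164 -1.4388 -2.4809]
turn units [ 0.0011  0.     -0.0012] rows>= 1 each [ 0.0011  0.     -0.0012]
shift(new axes) units [0.0002 0.0051 0.2018] rows>= 3 each [0.0001 0.0017 0.0673] old axes [0.0003 0.0044 0.2018]
[array([285.6002, 256.3596]), array([285.6151, 213.4767]), array([285.6312, 166.8546])]
```

View pics/w7.png

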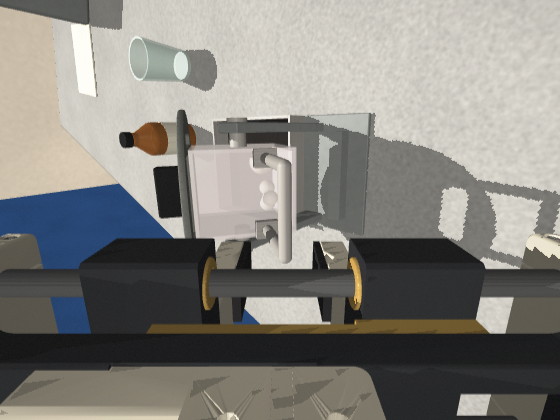

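Bar seen at column 284, rows 155 to 262, centred between the fingers. Advancing, then gripping.

```bash
python3 -m inch '[[[0,0.0005,0.0404,0,0,0,0.6],[0,0.0005,0.0404,0,0,0,0.6],[0,0.0005,0.0404,0,0,0,0.6],[0,0.0005,0.0404,0,0,0,0.6],[0,0.0005,0.0404,0,0,0,0.6],[0,0,0,0,0,0,0.6]]]';python3 -m inch '[[[0,0,0,0,0,0,1],[0,0,0,0,0,0,1],[0,0,0,0,0,0,1],[0,0,0,0,0,0,1],[0,0,0,0,0,0,1]]]' 20; python3 - <<'E'
from h import *
import cv2
Rb=barR(np.radians(50));bar=P([.128,0,-.023])
p,R,s=cur();print(s["q"],s["force"],"bar in tool",R.T@(bar-p))
f=grab_frame("wrist");cv2.imwrite("pics/w8.png",f)
E
```

```text
t: 15.1
eef_pos: [0.5287, 0.0962, 0.1916]
ee_rot: [-2.446, 0.001, -2.782]
force: [-1.4, -0.8, 1.4]
width: 0.0352
t: 15.6
eef_pos: [0.5292, 0.0976, 0.1926]
ee_rot: [-2.446, 0.002, -2.78]
force: [-1.3, 2.2, 3.7]
width: 0.0112
[ 0.9543  0.2415 -0.6098  0.6025 -1.2215 -2.5233] [-1.2502  2.2276  3.7362] bar in tool [ 0.0007 -0.0003 -0.0414]
```

View pics/w8.png

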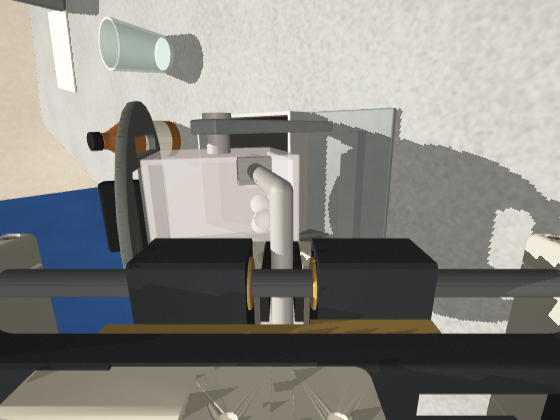

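```bash
cat >> h.py <<'E'
def path(a0,a1,n,f=lambda a:np.radians(50)+a/2,L=.0414):
    T=lambda a:(P([.128,0,-.023],a)+L*barR(f(a))[:,2],barR(f(a)))
    A=np.linspace(a0,a1,n+1)
    for a,b in zip(A[:-1],A[1:]):
        p,R=T(a);p2,R2=T(b);d=R.T@(p2-p)/.5;r=Ro.from_matrix(R.T@R2).as_rotvec()/np.pi
        print("[%g,%.4f,%.4f,%.4f,0,0,1],"%(round(d[0],4)+0,d[1],d[2],r[0]),end="")
    print("\nend tcp",T(a1)[0])
E
python3 - <<'E'
from h import *
path(0,.7,16);path(.7,1.37,18)
E
```

```text
[0,-0.0086,-0.0046,-0.0070,0,0,1],[0,-0.0087,-0.0044,-0.0070,0,0,1],[0,-0.0088,-0.0042,-0.0070,0,0,1],[0,-0.0089,-0.0039,-0.0070,0,0,1],[0,-0.0090,-0.0037,-0.0070,0,0,1],[0,-0.0090,-0.0035,-0.0070,0,0,1],[0,-0.0091,-0.0032,-0.0070,0,0,1],[0,-0.0092,-0.0030,-0.0070,0,0,1],[0,-0.0092,-0.0028,-0.0070,0,0,1],[0,-0.0093,-0.0025,-0.0070,0,0,1],[0,-0.0093,-0.0023,-0.0070,0,0,1],[0,-0.0094,-0.0020,-0.0070,0,0,1],[0,-0.0094,-0.0018,-0.0070,0,0,1],[0,-0.0095,-0.0015,-0.0070,0,0,1],[0,-0.0095,-0.0013,-0.0070,0,0,1],[0,-0.0095,-0.0010,-0.0070,0,0,1],
end tcp [0.5464 0.0498 0.2489]
[0,-0.0081,-0.0007,-0.0059,0,0,1],[0,-0.0081,-0.0005,-0.0059,0,0,1],[0,-0.0081,-0.0003,-0.0059,0,0,1],[0,-0.0081,-0.0002,-0.0059,0,0,1],[0,-0.0081,0.0000,-0.0059,0,0,1],[0,-0.0081,0.0002,-0.0059,0,0,1],[0,-0.0081,0.0004,-0.0059,0,0,1],[0,-0.0081,0.0006,-0.0059,0,0,1],[0,-0.0081,0.0007,-0.0059,0,0,1],[0,-0.0081,0.0009,-0.0059,0,0,1],[0,-0.0081,0.0011,-0.0059,0,0,1],[0,-0.0081,0.0013,-0.0059,0,0,1],[0,-0.0080,0.0015,-0.0059,0,0,1],[0,-0.0080,0.0016,-0.0059,0,0,1],[0,-0.0080,0.0018,-0.0059,0,0,1],[0,-0.0079,0.0020,-0.0059,0,0,1],[0,-0.0079,0.0022,-0.0059,0,0,1],[0,-0.0078,0.0023,-0.0059,0,0,1],
end tcp [ 0.5717 -0.017   0.2552]
```

```bash
python3 -m inch '[[[0,-0.0086,-0.0046,-0.007,0,0,1],[0,-0.0087,-0.0044,-0.007,0,0,1],[0,-0.0088,-0.0042,-0.007,0,0,1],[0,-0.0089,-0.0039,-0.007,0,0,1],[0,-0.009,-0.0037,-0.007,0,0,1],[0,-0.009,-0.0035,-0.007,0,0,1]]]' 20; python3 - <<'E'
from h import *
p,R,s=cur();b=p-.0414*R[:,2]-piv;print(s["force"],s["q"],np.linalg.norm(b),np.degrees(np.arctan2(b[2],b@RT[:,0]))-24.8)
E
```

```text
t: 16.25
eef_pos: [0.5341, 0.0851, 0.2176]
ee_rot: [-2.581, 0.003, -2.78]
force: [-0.5, 4.8, 0.1]
width: 0.0112
[-0.4501  4.8205  0.084 ] [ 0.8764  0.1653 -0.5421  0.519  -1.21   -2.3591] 0.13002408980285618 14.669678396242272
```

Tracking well. Continuing.

```bash
python3 -m inch '[[[0,-0.0091,-0.0032,-0.007,0,0,1],[0,-0.0092,-0.003,-0.007,0,0,1],[0,-0.0092,-0.0028,-0.007,0,0,1],[0,-0.0093,-0.0025,-0.007,0,0,1],[0,-0.0093,-0.0023,-0.007,0,0,1],[0,-0.0094,-0.002,-0.007,0,0,1],[0,-0.0094,-0.0018,-0.007,0,0,1],[0,-0.0095,-0.0015,-0.007,0,0,1],[0,-0.0095,-0.0013,-0.007,0,0,1],[0,-0.0095,-0.001,-0.007,0,0,1]]]' 20; python3 - <<'E'
from h import *
import cv2
p,R,s=cur();b=p-.0414*R[:,2]-piv;print(s["force"],s["q"],np.linalg.norm(b),np.degrees(np.arctan2(b[2],b@RT[:,0]))-24.8)
cv2.imwrite("pics/w9.png",grab_frame("wrist"))
E
```

```text
t: 17.25
eef_pos: [0.5474, 0.0506, 0.2482]
ee_rot: [-2.8, 0.004, -2.78]
force: [2.0, 5.2, 1.2]
width: 0.0112
[2.0128 5.2236 1.1792] [ 0.6914  0.0974 -0.4021  0.3476 -1.2034 -2.0489] 0.12960502464308682 39.99193672965933
```

View pics/w9.png

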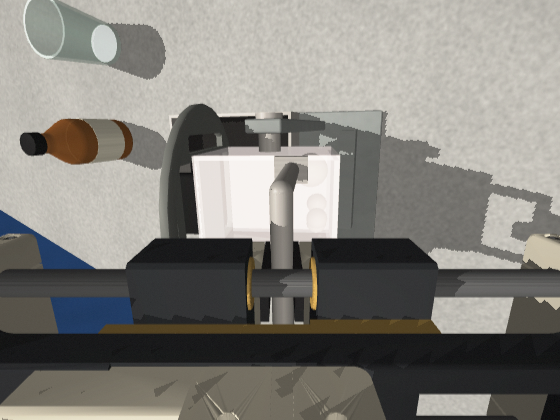

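At 40 degrees the hopper is half tipped with the balls still inside, around (315,205). I'll do the second half, then dwell.

```bash
python3 -m inch '[[[0,-0.0081,-0.0007,-0.0059,0,0,1],[0,-0.0081,-0.0005,-0.0059,0,0,1],[0,-0.0081,-0.0003,-0.0059,0,0,1],[0,-0.0081,-0.0002,-0.0059,0,0,1],[0,-0.0081,0,-0.0059,0,0,1],[0,-0.0081,0.0002,-0.0059,0,0,1],[0,-0.0081,0.0004,-0.0059,0,0,1],[0,-0.0081,0.0006,-0.0059,0,0,1],[0,-0.0081,0.0007,-0.0059,0,0,1],[0,-0.0081,0.0009,-0.0059,0,0,1],[0,-0.0081,0.0011,-0.0059,0,0,1],[0,-0.0081,0.0013,-0.0059,0,0,1],[0,-0.008,0.0015,-0.0059,0,0,1],[0,-0.008,0.0016,-0.0059,0,0,1],[0,-0.008,0.0018,-0.0059,0,0,1],[0,-0.0079,0.002,-0.0059,0,0,1],[0,-0.0079,0.0022,-0.0059,0,0,1],[0,-0.0078,0.0023,-0.0059,0,0,1]]]' 20; python3 -m inch '[[[0,0,0,0,0,0,1],[0,0,0,0,0,0,1],[0,0,0,0,0,0,1],[0,0,0,0,0,0,1],[0,0,0,0,0,0,1],[0,0,0,0,0,0,1],[0,0,0,0,0,0,1],[0,0,0,0,0,0,1],[0,0,0,0,0,0,1],[0,0,0,0,0,0,1],[0,0,0,0,0,0,1],[0,0,0,0,0,0,1]]]' 20; python3 - <<'E'
from h import *
import cv2
p,R,s=cur();b=p-.0414*R[:,2]-piv;print(s["force"],s["q"],np.linalg.norm(b),np.degrees(np.arctan2(b[2],b@RT[:,0]))-24.8)
for n,c in dict(side=(160,340,190,350),top=(130,280,230,410)).items():
    f=grab_frame(n)[c[0]:c[1],c[2]:c[3]];cv2.imwrite(f"pics/{n}10.png",cv2.resize(cv2.convertScaleAbs(f,alpha=1.7),None,fx=3.3,fy=3.3))
cv2.imwrite("pics/w10.png",grab_frame("wrist"))
E
```

```text
t: 19.1
eef_pos: [0.573, -0.0164, 0.254]
ee_rot: [-3.132, 0.004, -2.781]
force: [3.6, 5.7, 1.3]
width: 0.0115
t: 20.3
eef_pos: [0.5732, -0.0172, 0.2539]
ee_rot: [-3.13, 0.004, -2.781]
force: [7.4, 0.6, -0.7]
width: 0.0112
[ 7.4093  0.6039 -0.6644] [ 0.3194  0.1543 -0.1376  0.0116 -1.2748 -1.5334] 0.12898918233229348 78.95929101585135
```

View pics/side10.png

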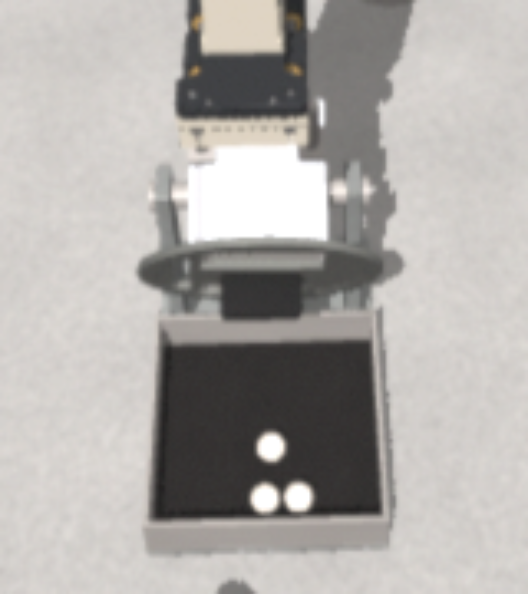

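View pics/top10.png

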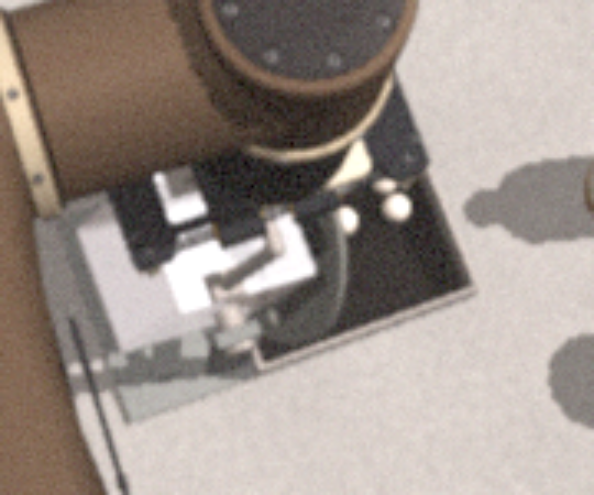

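View pics/w10.png

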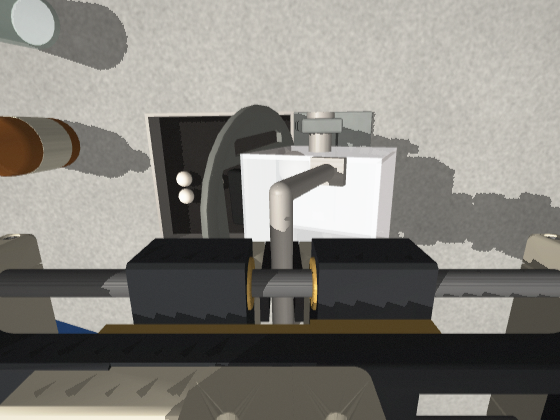

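All three small balls lie in the tray: side crop (270,447), (265,497) and (298,496). Now I'll bring the hopper back along the same arc.

```bash
python3 - <<'E'
from h import *
path(1.37,.7,18);path(.7,0,18)
E
```

```text
[0,0.0079,-0.0022,0.0059,0,0,1],[0,0.0079,-0.0020,0.0059,0,0,1],[0,0.0080,-0.0018,0.0059,0,0,1],[0,0.0080,-0.0017,0.0059,0,0,1],[0,0.0080,-0.0015,0.0059,0,0,1],[0,0.0081,-0.0013,0.0059,0,0,1],[0,0.0081,-0.0011,0.0059,0,0,1],[0,0.0081,-0.0009,0.0059,0,0,1],[0,0.0081,-0.0008,0.0059,0,0,1],[0,0.0081,-0.0006,0.0059,0,0,1],[0,0.0081,-0.0004,0.0059,0,0,1],[0,0.0081,-0.0002,0.0059,0,0,1],[0,0.0081,-0.0000,0.0059,0,0,1],[0,0.0081,0.0001,0.0059,0,0,1],[0,0.0081,0.0003,0.0059,0,0,1],[0,0.0081,0.0005,0.0059,0,0,1],[0,0.0081,0.0007,0.0059,0,0,1],[0,0.0081,0.0009,0.0059,0,0,1],
end tcp [0.5464 0.0498 0.2489]
[0,0.0084,0.0011,0.0062,0,0,1],[0,0.0084,0.0013,0.0062,0,0,1],[0,0.0084,0.0015,0.0062,0,0,1],[0,0.0084,0.0017,0.0062,0,0,1],[0,0.0083,0.0019,0.0062,0,0,1],[0,0.0083,0.0021,0.0062,0,0,1],[0,0.0082,0.0022,0.0062,0,0,1],[0,0.0082,0.0024,0.0062,0,0,1],[0,0.0082,0.0026,0.0062,0,0,1],[0,0.0081,0.0028,0.0062,0,0,1],[0,0.0080,0.0030,0.0062,0,0,1],[0,0.0080,0.0032,0.0062,0,0,1],[0,0.0079,0.0034,0.0062,0,0,1],[0,0.0078,0.0036,0.0062,0,0,1],[0,0.0078,0.0037,0.0062,0,0,1],[0,0.0077,0.0039,0.0062,0,0,1],[0,0.0076,0.0041,0.0062,0,0,1],[0,0.0075,0.0043,0.0062,0,0,1],
end tcp [0.5286 0.097  0.1929]
```

```bash
python3 -m inch '[[[0,0.0079,-0.0022,0.0059,0,0,1],[0,0.0079,-0.002,0.0059,0,0,1],[0,0.008,-0.0018,0.0059,0,0,1],[0,0.008,-0.0017,0.0059,0,0,1],[0,0.008,-0.0015,0.0059,0,0,1],[0,0.0081,-0.0013,0.0059,0,0,1],[0,0.0081,-0.0011,0.0059,0,0,1],[0,0.0081,-0.0009,0.0059,0,0,1],[0,0.0081,-0.0008,0.0059,0,0,1],[0,0.0081,-0.0006,0.0059,0,0,1],[0,0.0081,-0.0004,0.0059,0,0,1],[0,0.0081,-0.0002,0.0059,0,0,1],[0,0.0081,0,0.0059,0,0,1],[0,0.0081,0.0001,0.0059,0,0,1],[0,0.0081,0.0003,0.0059,0,0,1],[0,0.0081,0.0005,0.0059,0,0,1],[0,0.0081,0.0007,0.0059,0,0,1],[0,0.0081,0.0009,0.0059,0,0,1]]]' 20; python3 - <<'E'
from h import *
p,R,s=cur();b=p-.0414*R[:,2]-piv;print(s["force"],np.linalg.norm(b),np.degrees(np.arctan2(b[2],b@RT[:,0]))-24.8)
E
python3 -m inch '[[[0,0.0084,0.0011,0.0062,0,0,1],[0,0.0084,0.0013,0.0062,0,0,1],[0,0.0084,0.0015,0.0062,0,0,1],[0,0.0084,0.0017,0.0062,0,0,1],[0,0.0083,0.0019,0.0062,0,0,1],[0,0.0083,0.0021,0.0062,0,0,1],[0,0.0082,0.0022,0.0062,0,0,1],[0,0.0082,0.0024,0.0062,0,0,1],[0,0.0082,0.0026,0.0062,0,0,1],[0,0.0081,0.0028,0.0062,0,0,1],[0,0.008,0.003,0.0062,0,0,1],[0,0.008,0.0032,0.0062,0,0,1],[0,0.0079,0.0034,0.0062,0,0,1],[0,0.0078,0.0036,0.0062,0,0,1],[0,0.0078,0.0037,0.0062,0,0,1],[0,0.0077,0.0039,0.0062,0,0,1],[0,0.0076,0.0041,0.0062,0,0,1],[0,0.0075,0.0043,0.0062,0,0,1]]]' 20; python3 - <<'E'
from h import *
p,R,s=cur();b=p-.0414*R[:,2]-piv;print(s["force"],np.linalg.norm(b),np.degrees(np.arctan2(b[2],b@RT[:,0]))-24.8)
E
```

```text
t: 22.25
eef_pos: [0.5472, 0.0486, 0.2496]
ee_rot: [-2.794, 0.003, -2.781]
force: [-0.7, -1.2, 10.0]
width: 0.0115
[-0.657  -1.2327 10.0055] 0.13008911934731757 40.83261369110825
t: 24.05
eef_pos: [0.5284, 0.0963, 0.1928]
ee_rot: [-2.444, 0.001, -2.782]
force: [-8.1, 3.6, 8.9]
width: 0.0113
[-8.0956  3.6081  8.8705] 0.12952090182253273 0.08610051436508925
```

Back at rest (0.1 degrees). I'll release, back straight out and look.

```bash
python3 -m inch '[[[0,0,0,0,0,0,0.6],[0,0,0,0,0,0,0.6],[0,0,0,0,0,0,0.6],[0,0,0,0,0,0,0.6],[0,0,-0.02,0,0,0,0.6],[0,0,-0.04,0,0,0,0.6],[0,0,-0.06,0,0,0,0.6],[0,0,-0.08,0,0,0,0.6],[0,0,-0.08,0,0,0,0.6],[0,0,-0.08,0,0,0,0.6],[0,0,-0.08,0,0,0,0.6],[0,0,-0.08,0,0,0,0.6],[0,0,0,0,0,0,0.6],[0,0,0,0,0,0,0.6]]]'; python3 - <<'E'
from h import *
import cv2
for n,c in dict(side=(150,340,190,350),top=(130,280,220,400)).items():
    f=grab_frame(n)[c[0]:c[1],c[2]:c[3]];cv2.imwrite(f"pics/{n}11.png",cv2.resize(cv2.convertScaleAbs(f,alpha=1.7),None,fx=3.1,fy=3.1))
cv2.imwrite("pics/w11.png",grab_frame("wrist"))
print(cur()[2]["force"])
i=camera_info("wrist")
print([proj("wrist",P([.128,y,-.023]),i) for y in (-.04,0,.04)])
E
```

```text
t: 25.45
eef_pos: [0.4696, 0.2532, 0.3919]
ee_rot: [-2.448, 0.002, -2.78]
force: [0.9, 0.2, -0.6]
width: 0.0351
[-0.2537 -0.3424  0.4699]
[array([282.493, 209.751]), array([282.5011, 181.6109]), array([282.5096, 151.9628])]
```

View pics/side11.png

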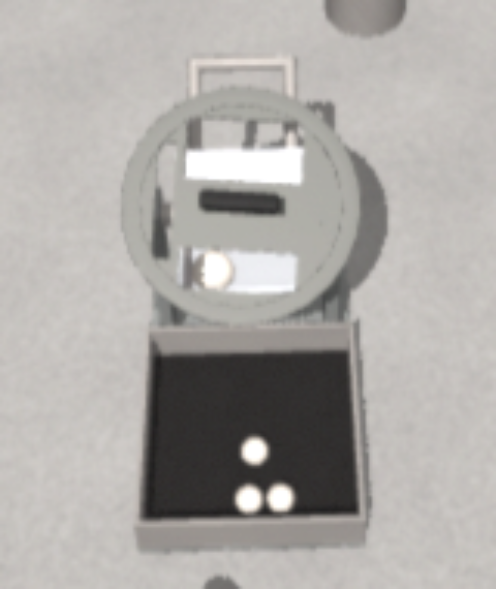

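View pics/top11.png

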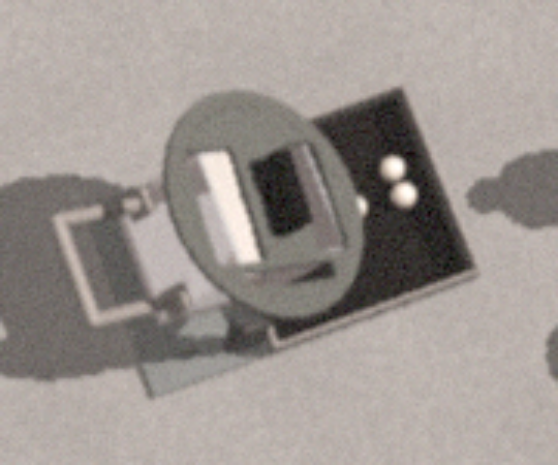

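View pics/w11.png

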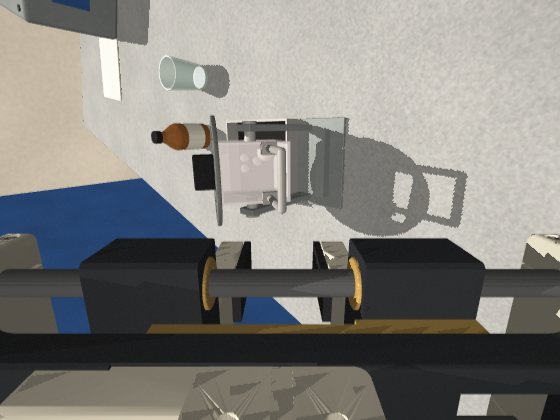

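Final views: the three balls rest in the tray at side crop (254,450), (248,498) and (281,497). The big ball is inside the hopper at (213,270). The bar is at its predicted rest pixel (282,181), the gripper is clear, and the bystanders haven't moved.

```bash
python3 -c "
from station import *
print(job_done())"
```

```text
the job is handed in; nothing more can be done
None
```

I turned the dial about 51° so the 31 mm window sat over the outlet, tipped the hopper to about 79° by its bar, brought it back to rest and let go. I handed the job in about 26 s into the 61 s limit; no verdict was reported.

**Last checks, from the pictures and readings:**
- **Balls:** the three small ones lie still in the tray, and the big one is inside the hopper.
- **Hopper:** it read about 0.1° from rest just before release. After release its bar was within a pixel or two of the predicted rest spot.
- **Dial:** its grip and windows look square to the outlet. I judged this by eye, to within about 2°.
- **Gripper:** about 20 cm clear of the bar, with under 1 N on the wrist.
- **Bystanders:** the bottle and beaker look untouched, and the jar sits where it did in the part I could see. I did not re-measure any of them.

**What disagreed:**
- **First grasp missed:** the first grip on the dial closed on nothing. The real fingertips end about 27 mm short of the stated tool point. I corrected for that, and the second grip and the bar grip both held.
- **Dial start angle:** my estimates ranged from 48° to 53°, so I used 51.5°.
- **Stand position:** my first fit of the stand was about 3 mm off along x and was corrected.

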